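# Pack out the dressing stone

## Task

The dressing stone in the aluminium setting frame is loose: between it and the wooden block already in the frame there is a gap. Find out which of the three wooden blocks in front fills that gap with only a little play, push it upright all the way down into the gap, then swing the keeper arm fully round over both blocks. Leave the stone in the frame and the blocks that do not fit lying or standing on the bench outside it.

Things in the scene. Friction and masses are not known exactly. Their poses are not given: they have to be found in the camera images.
- frame: bottomless aluminium frame fixed on the bench. Origin: middle of its inside, on the bench. Inside 203 mm long (its y, -101.5 to 101.5) and 54 mm wide (its x); walls 20 mm high, 10 mm thick at the sides. Stone against its -y end, one block flush against its +y end; the gap between them is 53 mm less that block's thickness. The fitting block has 2 mm play; the next thicker is 3 mm too thick, the next thinner leaves 7 mm.
- gap_stone (a point): the gap's edge at the stone: frame x 0, y +48.8 mm, on the bench (the stone's end face as found); the gap runs from here along the frame's +y
- stone_center (a point): centre of the loose grey dressing stone (150 x 50 x 25 mm, 0.43 kg), half-way up (12.5 mm above the bench); 150 mm along the frame's y
- block_a_center (a point): dark wooden packing block, upright, 50 mm wide (frame x), 55 mm high, 60 g, foot chamfered 1.5 mm. The four blocks differ only in thickness (frame y): 18 to 33 mm in 5 mm steps, unmarked, to be found by gripping or trying. One of them, another each time, stands in the frame; three stand in front as candidates. Point: centre of the block, half-way up (27.5 mm); axes as the frame's.
- block_b_center (a point): another packing block, thickness unmarked; point and axes as for block_a. To insert a block hold it across its 50 mm width with the fingertips 30 mm or more above the bench: they then clear the frame's walls, the stone (25 mm) and pass beside the other block
- block_c_center (a point): another packing block, thickness unmarked; point and axes as for block_a. Candidates stand turned as the frame, 70 mm or more apart from centre to centre, so a candidate may also be gripped across its thickness to feel it
- block_d_center (a point): another packing block, thickness unmarked; point and axes as for block_a
- keeper (a joint): angle of the dark steel arm that turns level on a post on the frame's +y end (axis at frame x 0, y +113.5 mm). 0: arm points along frame +x; grows clockwise from above; 1.57: closed, along frame -y over both blocks; stops at -0.6 and 1.6. Starts -0.5 to 0.1. Arm 16 mm wide, underside 59 mm above the bench: a block not fully down blocks it. Light friction (1 N at the knob); stays where left.
- keeper_knob (a point): middle of the upright black knob on the arm, 16 mm diameter, from 71 to 93 mm above the bench, this point at 82 mm, 46 mm from the post axis; push or pinch it here
Mind the look-alikes: they are no part of the job. What is shaped like the part that bears block_c_center but blue, pink or purple is not meant.

How it is judged:
On the way, in this order (a step that is already met when the one before it is completed fails the run):
1. the fitting block stands fully down beside the first block in the frame (((x of block_b_center in the frame of frame between -0.008 and 0.008 m and y of block_b_center in the frame of frame between 0.05 and 0.1015 m and z of each of block_b_center, block_c_center in the frame of frame below 0.0305 m and angle between each of block_b_center, block_c_center's own z axis and vertical below 0.09 rad and x of block_c_center in the frame of frame between -0.008 and 0.008 m and y of block_c_center in the frame of frame between 0.05 and 0.1015 m) or (x of block_d_center in the frame of frame between -0.008 and 0.008 m and y of block_d_center in the frame of frame between 0.05 and 0.1015 m and z of each of block_d_center, block_a_center in the frame of frame below 0.0305 m and angle between each of block_d_center, block_a_center's own z axis and vertical below 0.09 rad and x of block_a_center in the frame of frame between -0.008 and 0.008 m and y of block_a_center in the frame of frame between 0.05 and 0.1015 m))), for 0.2 s.
2. the keeper arm is swung over both blocks (value of joint keeper above 1.3 rad), for 0.2 s.
At the end, for the whole second after the job is handed in: The block first in the frame and the one that fills the gap both stand upright in the frame (within 0.09 rad, within 3 mm of fully down), the keeper is closed (at least 1.30 rad), the stone still lies in the frame, and the other two blocks are on the bench outside the frame (((x of block_b_center in the frame of frame between -0.008 and 0.008 m and y of block_b_center in the frame of frame between 0.05 and 0.1015 m and z of each of block_b_center, block_c_center in the frame of frame below 0.0305 m and angle between each of block_b_center, block_c_center's own z axis and vertical below 0.09 rad and x of block_c_center in the frame of frame between -0.008 and 0.008 m and y of block_c_center in the frame of frame between 0.05 and 0.1015 m and z of each of block_d_center, block_a_center in the frame of frame below 0.0335 m and (x of block_d_center in the frame of frame below -0.045 m or x of block_d_center in the frame of frame above 0.045 m or y of block_d_center in the frame of frame above 0.1215 m or y of block_d_center in the frame of frame below -0.1115 m) and height (world z) of each of block_d_center, block_a_center above 0 m and (x of block_a_center in the frame of frame below -0.045 m or x of block_a_center in the frame of frame above 0.045 m or y of block_a_center in the frame of frame above 0.1215 m or y of block_a_center in the frame of frame below -0.1115 m)) or (x of block_d_center in the frame of frame between -0.008 and 0.008 m and y of block_d_center in the frame of frame between 0.05 and 0.1015 m and z of each of block_d_center, block_a_center in the frame of frame below 0.0305 m and angle between each of block_d_center, block_a_center's own z axis and vertical below 0.09 rad and x of block_a_center in the frame of frame between -0.008 and 0.008 m and y of block_a_center in the frame of frame between 0.05 and 0.1015 m and z of each of block_b_center, block_c_center in the frame of frame below 0.0335 m and (x of block_b_center in the frame of frame below -0.045 m or x of block_b_center in the frame of frame above 0.045 m or y of block_b_center in the frame of frame above 0.1215 m or y of block_b_center in the frame of frame below -0.1115 m) and height (world z) of each of block_b_center, block_c_center above 0 m and (x of block_c_center in the frame of frame below -0.045 m or x of block_c_center in the frame of frame above 0.045 m or y of block_c_center in the frame of frame above 0.1215 m or y of block_c_center in the frame of frame below -0.1115 m))) and value of joint keeper above 1.3 rad and z of stone_center in the frame of frame below 0.017 m and x of stone_center in the frame of frame between -0.01 and 0.01 m); the robot touches nothing.
It also fails if it takes over 69 s, if anything falls off the work surface, if the arm or the gripper's body presses on something with over 40 N, if the wrist force passes 120 N, or if a joint passes its speed limit or range.

## Robot

A 6-joint arm with a two-finger parallel gripper is mounted at the origin on a cart in front of the work surface, level with it; the furniture and walls round the work are solid. World frame = base frame: x ahead of the robot, y to its left, z up, the work surface at z = 0. Lengths are in m, angles in rad, forces in N, time in s.
With the tool pointing down it reaches from about 0.375 to 0.9 m from the base axis. Payload 3.1 kg.
Tool frame: the origin (TCP) lies midway between the tips of the shut fingers; the grasp point (between the pads) lies 19 mm behind it (bot.hold_point_z is the z of the grasp point in the tool frame, in m); z points along the fingers, y is the line along which they close (so a half turn about z gives the same grasp; the last joint's range is limited). The gripper opens to 85 mm and grips with 20 to 120 N. Pads are 22 mm wide; open, the fingers measure 114 mm over their backs; the gripper's body (76 mm by 85 mm) begins 54 mm behind the grasp point. The pads swing forward as they close: fully open they stand 13 mm farther back than shut.
Start: joints at [-1.375, 0.527, 1.433, -0, 1.181, -0.178], TCP at [0.228, -0.582, 0.231] pointing down, gripper open.
Joint ranges: [-3.08, 3.08], [-0.75, 2.2], [0.22, 2.44], [-1.43, 4.57], [0, 2.65], [-2.85, 2.85]. Speed limits (rad/s): [2.79, 2.79, 3.14, 3.14, 3.14, 3.14].

## Interface

Orientations are given as a unit quaternion [w, x, y, z].
In Python, from bench import bot gives the robot as it stands. Calls block until the motion is done:
- bot.move_pose(position, orientation): joint-space move of the TCP to a pose.
- bot.movel(position, frame=None, rate=0.15, f_stop=None): straight line of the TCP; frame=None keeps the orientation; rate is the mean speed in m/s. With f_stop (N) it stops when the force on the tool has changed by that much, and returns True; else False.
- bot.move_joints(angles): joint-space move.
- bot.ungrasp() and bot.close(f_grip=None): open the fingers fully, or close them until they stop; f_grip is the grip in N (None keeps the last).
- bot.pause(seconds).
- bot.solve_ik(position, orientation): joint angles nearest the present ones, or None.
- bot.grab_frame(name): name is "side" or "top" or "wrist"; returns the picture (420x560x3 uint8, red, green, blue); there is no depth.
- bot.get_calibration(name): a dict with "fx", "fy", "cx", "cy" (pixels), "world_from_camera" (4x4, takes a point from camera to world coordinates); the wrist camera has in their place "mount" (4x4, takes a point from camera to tool coordinates, whose origin is the TCP and whose axes are the flange's). Camera axes: x right, y down, z forward; pixel columns grow to the right and rows downward; lengths in m; the calibration is good to about 2 mm. A picture is of the moment at which its call begins: read the wrist's pose just before it. get_calibration takes no time and is no camera call.
A pose or a line that the arm cannot do raises bot.PlanningError and nothing moves.
- bot.close_job(): hands the job in; it is judged then, once.
Readings, each from a call of its own:
- bot.read_clock(): time.
- bot.read_joint_pos(): joint angles.
- bot.read_joint_velocities(): joint speeds.
- bot.read_joint_efforts(): joint torques, N m.
- bot.read_tool_pos(): TCP position.
- bot.read_ee_rot(): TCP orientation.
- bot.read_wrist_force(): force on the tool from outside, world axes, zero at the start.
- bot.read_wrist_torque(): the same for the moment, N m.
- bot.read_finger_gap(): finger opening in m.
- bot.read_finger_force(): force on a finger pad.
Only numpy, scipy, OpenCV 4.12 (cv2) and the standard library are available. Lean on these libraries where they do the work, as an engineer would, in place of code of your own. Each camera call takes 0.05 s, during which the arm holds its last target. There are 200 camera calls.

## Working session

There is one attempt and no reset: what is moved stays moved. The work goes in short steps, each a Python script; the robot and the scene stay as the last script left them, time stands still between calls to the robot, and variables do not carry over. Pictures are saved under pics/ and viewed, at most 10 in all, crops included, and the job is handed in when it is done.

```bash
mkdir -p pics; ls; python3 - <<'E'
from bench import bot
import cv2,numpy as np
for n in("top","side"):
    im=bot.grab_frame(n); cv2.imwrite(f"pics/{n}0.png",im[:,:,::-1])
    c=bot.get_calibration(n); print(n,c["fx"],c["cx"],c["cy"],np.round(c["world_from_camera"],3).tolist())
print(np.round(bot.get_calibration("wrist")["mount"],3).tolist(),bot.hold_point_z,bot.read_ee_rot(),bot.read_clock())
E
```

```text
pics
top 494.4603472767932 282.0415553354317 215.04016095370977 [[0.022, -0.989, 0.143, 0.367], [-1.0, -0.02, 0.012, -0.038], [-0.009, -0.143, -0.99, 0.949], [0.0, 0.0, 0.0, 1.0]]
side 445.83346562742565 280.338281157696 215.38244023814664 [[0.999, 0.033, -0.02, 0.521], [0.032, -0.437, 0.899, -0.843], [0.021, -0.899, -0.438, 0.476], [0.0, 0.0, 0.0, 1.0]]
[[0.001, -0.959, -0.284, 0.071], [1.0, 0.0, 0.001, -0.0], [-0.001, -0.284, 0.959, -0.142], [0.0, 0.0, 0.0, 1.0]] -0.0187 [-9.76873474e-04  9.82583019e-01  1.85821568e-01 -2.14022501e-05] 0.1
```

View pics/top0.png

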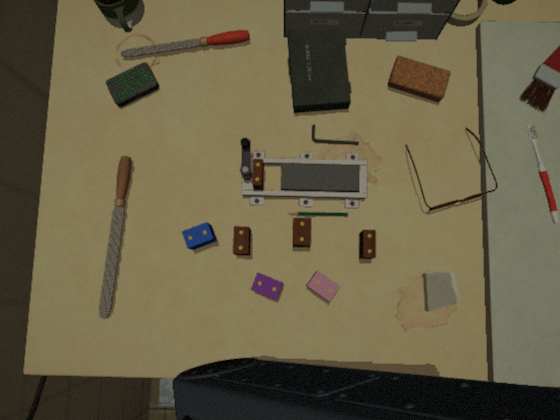

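View pics/side0.png

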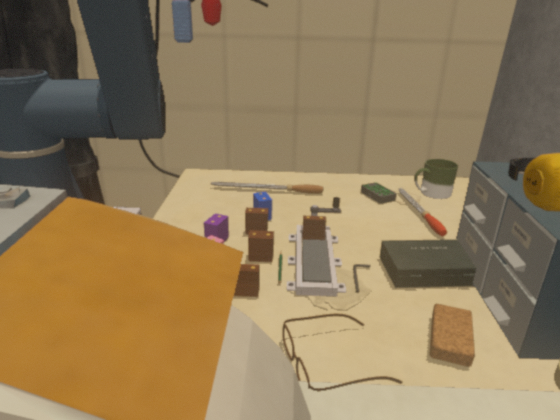

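Candidates (top view): brown blocks at (242,240), (302,232), (368,244), and the block in the frame at (258,174). The look-alikes are blue (199,236), purple (267,287) and pink (323,287), which I reject. The keeper knob is at about (246,145) with its post near (246,188), and there is a green pencil at (320,214).

```bash
cat > h.py <<'E'
from bench import bot
import cv2,numpy as np
from scipy.spatial.transform import Rotation as R
def cam(name):
    c=bot.get_calibration(name)
    if name=="wrist":
        T=np.eye(4);q=bot.read_ee_rot();T[:3,:3]=R.from_quat([q[1],q[2],q[3],q[0]]).as_matrix();T[:3,3]=bot.read_tool_pos()
        T=T@np.array(c["mount"])
    else: T=np.array(c["world_from_camera"])
    return bot.grab_frame(name),c,T
def ray(px,c,T,z):
    px=np.atleast_2d(px).astype(float)
    d=np.c_[(px[:,0]-c["cx"])/c["fx"],(px[:,1]-c["cy"])/c["fy"],np.ones(len(px))]@T[:3,:3].T
    return T[:3,3]+d*((z-T[2,3])/d[:,2:3])
def q(yaw): return [0,np.cos(yaw/2),np.sin(yaw/2),0]
def save(n,im): cv2.imwrite(f"pics/{n}.png",im[:,:,::-1])
def brown(im,amin):
    h=cv2.cvtColor(im,cv2.COLOR_RGB2HSV)
    m=((h[...,0]<14)&(h[...,1]>110)&(h[...,2]>20)&(h[...,2]<130)).astype(np.uint8)
    cs,_=cv2.findContours(cv2.morphologyEx(m,cv2.MORPH_OPEN,np.ones((3,3))),cv2.RETR_EXTERNAL,cv2.CHAIN_APPROX_NONE)
    return [c[:,0,:] for c in cs if cv2.contourArea(c)>amin]
E
python3 - <<'E'
from h import *
im,c,T=cam("top")
for k in brown(im,120):
    p=ray(k,c,T,.055)[:,:2]; r=cv2.minAreaRect((p*1000).astype(np.float32))
    print(k.mean(0).round(),np.round(r[0]),np.round(r[1]),round(r[2],1))
# frame outer corners at z=.02, by eye; knob, post
print(np.round(ray([[244,198],[366,200],[368,161],[246,157]],c,T,.02),4).tolist())
print(np.round(ray([[246,145]],c,T,.093),4), np.round(ray([[246,184]],c,T,.06),4))
g=cv2.cvtColor(im,cv2.COLOR_RGB2GRAY)
h=cv2.cvtColor(im,cv2.COLOR_RGB2HSV)
cr=cv2.resize(im[130:260,180:390],None,fx=3.8,fy=3.8,interpolation=cv2.INTER_CUBIC);save("crop1",cr)
E
```

```text
[368. 246.] [ 448. -184.] [20. 49.] 89.9
[241. 240.] [449.  48.] [47. 27.] 1.2
[301. 230.] [467. -63.] [49. 31.] 1.1
[548. 191.] [ 552. -513.] [75. 14.] 13.2
[555.  60.] [ 807. -534.] [26. 47.] 86.7
[227.  38.] [841.  87.] [25. 82.] 7.7
[[0.533, 0.0473, 0.02], [0.5338, -0.1854, 0.02], [0.6102, -0.1894, 0.02], [0.6136, 0.046, 0.02]]
[[0.6163 0.0402 0.093 ]] [[0.5521 0.0408 0.06  ]]
```

View pics/crop1.png

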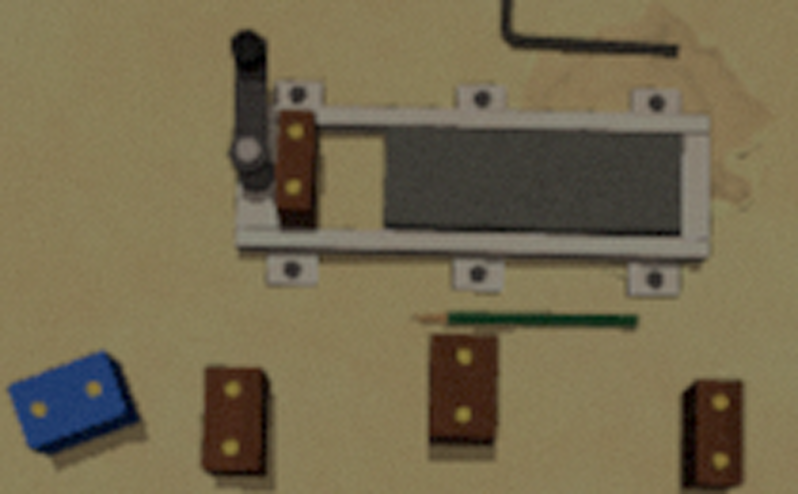

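The crop shows the frame block at (297,170), visibly thinnest at about 18 mm. The candidates are left (235,420) at about 28 mm, middle (463,390) at about 32 mm and right (720,435) at about 21 mm. The middle one looks like the fit. Next: a closer wrist view, then a grip to feel its thickness.

```bash
python3 - <<'E'
from h import *
bot.move_pose([.50,-.03,.19],q(0.0))
print(bot.read_tool_pos(),bot.read_joint_pos().round(2) if hasattr(bot.read_joint_pos(),'round') else bot.read_joint_pos())
im,c,T=cam("wrist"); save("w1",im)
np.savez("w1.npz",T=T,im=im)
for k in brown(im,300):
    p=ray(k,c,T,.055)[:,:2]; r=cv2.minAreaRect((p*1000).astype(np.float32))
    print(k.mean(0).round(),np.round(r[0],1),np.round(r[1],1),round(r[2],1))
print(bot.read_clock())
E
```

```text
[ 0.50040141 -0.03080028  0.19010486] [-0.28  0.42  1.78 -0.    0.94  1.29]
[437. 247.] [ 447.4 -184.4] [22.  47.4] 89.5
[188. 245.] [449.2  46.6] [27.9 48. ] 89.9
[308. 227.] [467.1 -62.3] [47.1 30.7] 2.5
[208. 102.] [574.8  20.7] [17.5 47.5] 89.8
2.4083
```

View pics/w1.png

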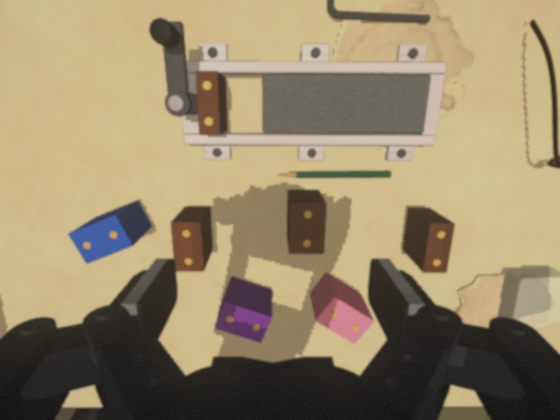

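The wrist view shows the frame block at (210,102), the gap from columns 222 to 263, the stone up to (428,103), the keeper post at (178,103) and the knob at (165,32). Left, middle and right candidates are at (189,248), (306,230) and (437,247).

```bash
python3 - <<'E'
from h import *
d=np.load("w1.npz");T=d["T"];im=d["im"];c=bot.get_calibration("wrist")
g=cv2.cvtColor(im,cv2.COLOR_RGB2GRAY).astype(int); h=cv2.cvtColor(im,cv2.COLOR_RGB2HSV)
# long outer walls, top edges, via saturation (metal is grey)
S=h[...,1].astype(int)
metal=(S<60)&(h[...,2]>110)
for nm,r0,r1 in(("up",55,85),("low",125,155)):
    P=[]
    for x in range(235,425):
        col=np.where(metal[r0:r1,x])[0]
        if len(col)>3: P.append([x,r0+col.min(),r0+col.max()])
    P=np.array(P); 
    for j in(1,2):
        w=ray(P[:,[0,j]],c,T,.02); f=cv2.fitLine(w[:,:2].astype(np.float32),cv2.DIST_HUBER,0,.01,.01).ravel()
        print(nm,j,"angle",np.arctan2(f[0],f[1]).round(4),"median x",np.median(w[:,0]).round(4))
# stone mask rect at z=.025
m=((S<70)&(h[...,2]<110)).astype(np.uint8); m=cv2.morphologyEx(m,cv2.MORPH_OPEN,np.ones((5,5)))
for k in cv2.findContours(m,0,2)[0]:
    if cv2.contourArea(k)>6000:
        k=k[:,0]; r=cv2.minAreaRect((ray(k,c,T,.025)[:,:2]*1000).astype(np.float32)); print("stone",k.mean(0),np.round(r[0],1),np.round(r[1],1),r[2])
cc=ray([[178,103]],c,T,.065); print("post",cc.round(4)); print("knob",ray([[164,31]],c,T,.093).round(4))
# scanlines
for n,a,b,r in(("frameblk",185,235,102),("mid",275,340,222),("left",165,225,250),("right",395,465,250)): print(n,[(i,*im[r,i]) for i in range(a,b,2)] if n=="mid" else "")
E
```

```text
up 1 angle 0.0077 median x 0.611
up 2 angle 0.0251 median x 0.5961
low 1 angle 3.106 median x 0.5526
low 2 angle 0.0258 median x 0.5373
stone [288.3877551  349.76598639] [312.7 -40.9] [683.5 214.1] 89.85501861572266
post [[0.5749 0.0424 0.065 ]]
knob [[0.6201 0.0403 0.093 ]]
frameblk 
mid [(275, np.uint8(146), np.uint8(126), np.uint8(93)), (277, np.uint8(146), np.uint8(125), np.uint8(93)), (279, np.uint8(145), np.uint8(123), np.uint8(92)), (281, np.uint8(145), np.uint8(125), np.uint8(93)), (283, np.uint8(147), np.uint8(126), np.uint8(94)), (285, np.uint8(138), np.uint8(118), np.uint8(88)), (287, np.uint8(90), np.uint8(74), np.uint8(54)), (289, np.uint8(69), np.uint8(52), np.uint8(39)), (291, np.uint8(78), np.uint8(56), np.uint8(38)), (293, np.uint8(79), np.uint8(55), np.uint8(41)), (295, np.uint8(80), np.uint8(57), np.uint8(42)), (297, np.uint8(77), np.uint8(54), np.uint8(38)), (299, np.uint8(78), np.uint8(57), np.uint8(40)), (301, np.uint8(76), np.uint8(55), np.uint8(39)), (303, np.uint8(78), np.uint8(54), np.uint8(39)), (305, np.uint8(76), np.uint8(52), np.uint8(38)), (307, np.uint8(78), np.uint8(55), np.uint8(39)), (309, np.uint8(78), np.uint8(55), np.uint8(39)), (311, np.uint8(81), np.uint8(56), np.uint8(41)), (313, np.uint8(80), np.uint8(58), np.uint8(42)), (315, np.uint8(78), np.uint8(56), np.uint8(39)), (317, np.uint8(79), np.uint8(56), np.uint8(40)), (319, np.uint8(80), np.uint8(57), np.uint8(43)), (321, np.uint8(78), np.uint8(54), np.uint8(39)), (323, np.uint8(81), np.uint8(61), np.uint8(45)), (325, np.uint8(111), np.uint8(93), np.uint8(67)), (327, np.uint8(144), np.uint8(126), np.uint8(93)), (329, np.uint8(145), np.uint8(126), np.uint8(94)), (331, np.uint8(147), np.uint8(128), np.uint8(94)), (333, np.uint8(147), np.uint8(127), np.uint8(95)), (335, np.uint8(147), np.uint8(127), np.uint8(95)), (337, np.uint8(146), np.uint8(128), np.uint8(94)), (339, np.uint8(147), np.uint8(127), np.uint8(94))]
left 
right
```

```bash
python3 - <<'E'
from h import *
x,y=.467,-.0623; a=-.025
bot.move_pose([x,y,.12],q(a)); bot.movel([x,y,.03],f_stop=8)
bot.close(25); print("gap",bot.read_finger_gap(),bot.read_finger_force(),bot.read_tool_pos()); bot.ungrasp()
bot.movel([x,y,.12]); print(bot.read_clock())
d=np.load("w1.npz");T=d["T"];c=bot.get_calibration("wrist")
print(ray([[263,75],[262.5,130]],c,T,.025).round(4), ray([[222,80],[222,125],[197,80],[197,130]],c,T,.055).round(4))
for yw in(a+np.pi/2,a-np.pi/2):
    print(yw,bot.solve_ik([x,y,.03],q(yw)),bot.solve_ik([.574,-.006,.03],q(yw)))
E
```

```text
gap 0.03270059333772346 25.049181282520294 [ 0.46732859 -0.06245717  0.03063662]
5.4417
[[ 0.599  -0.0235  0.025 ]
 [ 0.5516 -0.0226  0.025 ]] [[0.5926 0.0086 0.055 ]
 [0.5575 0.0101 0.055 ]
 [0.5926 0.0286 0.055 ]
 [0.5535 0.0311 0.055 ]]
1.5457963267948966 [-3.70457713e-01  6.93556835e-01  1.96226557e+00 -4.44089210e-16
  4.85770247e-01 -3.45457713e-01] [-2.05047614e-01  7.55909022e-01  1.69961427e+00 -4.44089210e-16
  6.86069358e-01 -1.80047614e-01]
-1.5957963267948965 [-3.70457713e-01  6.93556835e-01  1.96226557e+00 -4.44089210e-16
  4.85770247e-01  2.79613494e+00] None
```

```bash
python3 - <<'E'
from h import *
x,y=.4475,-.1845; a=-.025
bot.move_pose([x,y,.12],q(a)); bot.movel([x,y,.03],f_stop=8)
bot.close(25); print("gap",bot.read_finger_gap(),bot.read_finger_force()); bot.ungrasp()
bot.movel([x,y,.12])
# view the gap from close with insertion yaw
bot.move_pose([.574,-.075,.13],q(a+np.pi/2))
im,c,T=cam("wrist"); save("w2",im); np.savez("w2.npz",T=T,im=im); print(bot.read_clock())
E
```

```text
gap 0.022521102154955217 27.840464115142822
9.9333
```

View pics/w2.png

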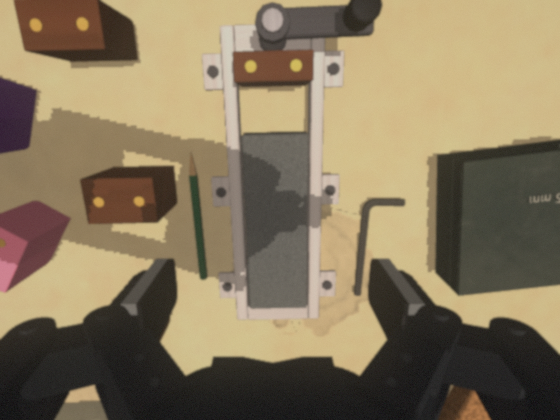

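This view shows the stone's edge at row 132 (columns 243–309), the frame block at (273,67) and the walls' outer edges at columns 226 and 322 around row 100. The felt thicknesses are 33 mm (middle) and 23 mm (right), so the frame block is 18 mm and the middle block fits.

```bash
python3 - <<'E'
from h import *
d=np.load("w2.npz");T=d["T"];im=d["im"];c=bot.get_calibration("wrist")
h=cv2.cvtColor(im,cv2.COLOR_RGB2HSV);metal=(h[...,1]<60)&(h[...,2]>110)
fits=[]
for a,b,j in((215,250,0),(300,335,-1)):
    P=[[a+np.where(metal[r,a:b])[0][j],r] for r in list(range(95,165))+list(range(205,265)) if metal[r,a:b].sum()>3]
    w=ray(P,c,T,.02); p=np.polyfit(w[:,1],w[:,0],1); print(p, "x at y=-.007:",np.polyval(p,-.007),"resid",np.std(w[:,0]-np.polyval(p,w[:,1])))
# stone edge: gradient per column
g=cv2.GaussianBlur(cv2.cvtColor(im,cv2.COLOR_RGB2GRAY),(3,3),0).astype(int)
E=[[x,118+np.argmin(np.diff(g[118:146,x]))+.5] for x in range(250,305,3)]
print("stone edge",np.median(ray(E,c,T,.025),0).round(4))
print([int(v) for v in g[44:100,273]])
E2=ray([[273,51],[273,83]],c,T,.055);print(E2.round(4))
print("post",ray([[272,21]],c,T,.067).round(4),"knob",ray([[364,8]],c,T,.093).round(4))
E
```

```text
[0.00490029 0.53843549] x at y=-.007: 0.5384011927331351 resid 0.0011270203641428988
[0.00627356 0.61091816] x at y=-.007: 0.6108742499681034 resid 0.0002578130178027803
stone edge [ 0.5768 -0.0206  0.025 ]
[63, 68, 70, 70, 71, 71, 75, 79, 83, 85, 87, 87, 87, 87, 87, 86, 86, 86, 87, 86, 86, 86, 86, 87, 87, 86, 86, 87, 87, 87, 86, 86, 85, 85, 84, 81, 75, 66, 58, 55, 59, 73, 95, 113, 125, 133, 146, 165, 179, 186, 187, 188, 188, 188, 188, 188]
[[0.5751 0.0295 0.055 ]
 [0.5746 0.0112 0.055 ]]
post [[0.5749 0.0431 0.067 ]] knob [[0.6196 0.0417 0.093 ]]
```

```bash
python3 - <<'E'
from h import *
a=-.007; Q=q(a+np.pi/2); Z=.032
x,y=.467,-.0624
bot.move_pose([x,y,.12],Q); bot.movel([x,y,Z],f_stop=8)
bot.close(60); print("gap",bot.read_finger_gap(),bot.read_tool_pos())
bot.movel([x,y,Z+.075])
gx,gy=.5746,-.009
bot.movel([gx,gy,Z+.075],rate=.12)
print("down stop",bot.movel([gx,gy,Z+.032],rate=.08,f_stop=8),bot.read_tool_pos(),bot.read_wrist_force())
print("touch",bot.movel([gx,gy+.012,Z+.032],rate=.02,f_stop=4),bot.read_tool_pos(),bot.read_wrist_force(),bot.read_clock())
im,c,T=cam("side"); save("s1",cv2.resize(im[170:310,180:400],None,fx=3,fy=3))
E
```

```text
gap 0.04890449962154581 [ 0.46770694 -0.06263596  0.0331351 ]
down stop False [ 0.57467686 -0.00904737  0.06385939] [ 0.64446783 -0.5351464   0.0057313 ]
touch True [ 0.57498387 -0.00104454  0.06433749] [ 0.43664977 -2.23913595  0.53532398] 14.5667
```

View pics/s1.png

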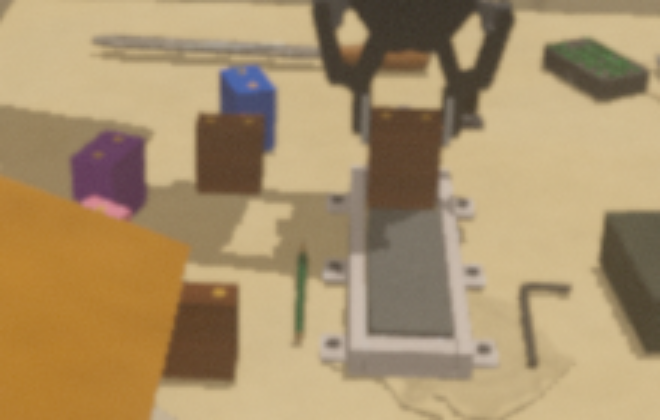

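The held block hangs upright over the gap at (405,155), against the frame block and clear of the walls. I'll back off 1 mm and descend.

```bash
python3 - <<'E'
from h import *
Z=.0325; gx=.5746; p=bot.read_tool_pos(); y=p[1]-.0012
bot.movel([gx,y,p[2]],rate=.03)
s=bot.movel([gx,y,Z],rate=.03,f_stop=12); p=bot.read_tool_pos()
print("insert",s,p,bot.read_wrist_force(),bot.read_finger_gap(),bot.read_clock())
E
```

```text
insert True [ 0.57504504 -0.00346979  0.03317135] [-0.07610956 -0.31193042  4.32447158] 0.048508578466614646 15.8667
```

```bash
python3 - <<'E'
from h import *
p=bot.read_tool_pos()
bot.ungrasp(); bot.movel([p[0],p[1],.13]) 
bot.move_pose([.574,-.075,.15],q(-.007+np.pi/2))
im,c,T=cam("wrist"); np.savez("w3.npz",T=T,im=im); save("w3",im)
im2,_,_=cam("side"); save("s2",cv2.resize(im2[170:310,180:400],None,fx=3,fy=3)); print(bot.read_clock())
for z,px in((.067,None),): pass
E
```

```text
17.6167
```

View pics/w3.png

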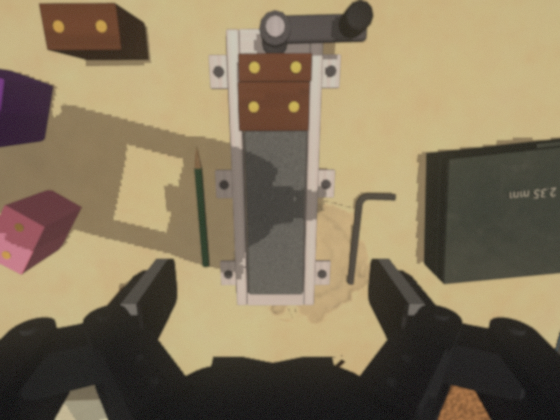

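View pics/s2.png

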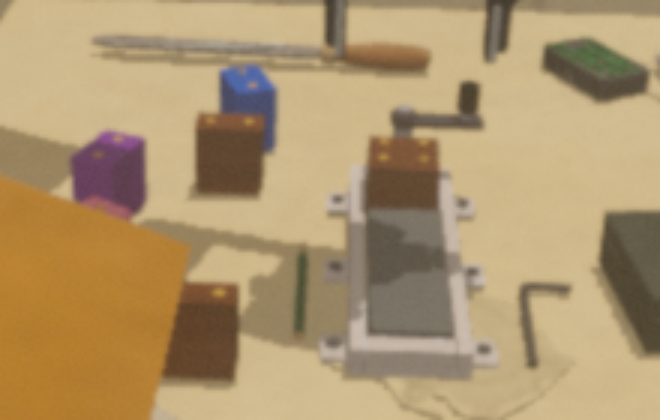

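Both blocks are level and flush (tops at (273,67) and (273,105) in the wrist view). The knob top is at (358,15) and the post at (275,27). Next I swing the keeper.

```bash
python3 - <<'E'
from h import *
d=np.load("w3.npz");c=bot.get_calibration("wrist")
K=ray([[358,15]],c,d["T"],.093)[0];P=ray([[275,27]],c,d["T"],.07)[0];print(K,P)
P=np.array([.575,.0425]); K=(K[:2]+[.6198,.041])/2
Q=q(np.pi/4); Z=.077
bot.move_pose([*K,.15],Q); print("stop",bot.movel([*K,Z],rate=.1,f_stop=6),bot.read_tool_pos())
bot.close(20); print("gap",bot.read_finger_gap(),bot.read_wrist_force())
v=np.array(bot.read_tool_pos())[:2]-P; th0=np.arctan2(-v[1],v[0]); r=np.hypot(*v); print("th0,r",th0,r)
for th in np.linspace(th0,1.57,9)[1:]:
    rr=.046+(r-.046)*(1.57-th)/1.6
    s=bot.movel([P[0]+rr*np.cos(th),P[1]-rr*np.sin(th),Z],rate=.06,f_stop=25)
    print(round(th,2),s,np.round(bot.read_tool_pos(),4),np.round(bot.read_wrist_force(),1),round(bot.read_finger_gap(),4))
    if s: break
print(bot.read_clock())
E
```

```text
[0.61978537 0.04330818 0.093     ] [0.57487328 0.04279163 0.07      ]
stop False [0.62032186 0.04200811 0.07745597]
gap 0.015225667619461753 [ 0.28224571 -0.45102066  1.98410899]
th0,r 0.009874916249369156 0.045195462751820924
0.2 False [0.6189 0.0333 0.0772] [-1.4  2.   4.5] 0.015
0.4 False [0.6161 0.0247 0.0771] [-3.7  1.8  5.4] 0.0147
0.59 False [0.6123 0.017  0.0771] [-2.5  2.   5.1] 0.0148
0.79 False [0.6075 0.01   0.0771] [-0.6  2.4  3.2] 0.0148
0.98 False [0.6016 0.0036 0.0772] [3.4 0.6 1.4] 0.015
1.18 False [ 0.5949 -0.0019  0.0773] [ 4.5 -3.2  0.1] 0.0144
1.37 False [ 0.5876 -0.0064  0.0774] [ 6.3 -8.7 -2.4] 0.0143
1.57 False [ 0.5797 -0.0097  0.0775] [  5.7 -15.   -3.1] 0.0134
22.475
```

```bash
python3 - <<'E'
from h import *
bot.ungrasp(); print(bot.read_tool_pos(),bot.read_wrist_force())
p=bot.read_tool_pos(); bot.movel([p[0],p[1],.15]) 
bot.move_pose([.574,-.075,.15],q(-.007+np.pi/2))
im,c,T=cam("wrist"); np.savez("w4.npz",T=T,im=im); save("w4",im); print(bot.read_clock())
E
```

```text
[ 0.57494038 -0.0032394   0.07702237] [ 0.65409018 -0.00865948 -0.41621286]
24.7167
```

View pics/w4.png

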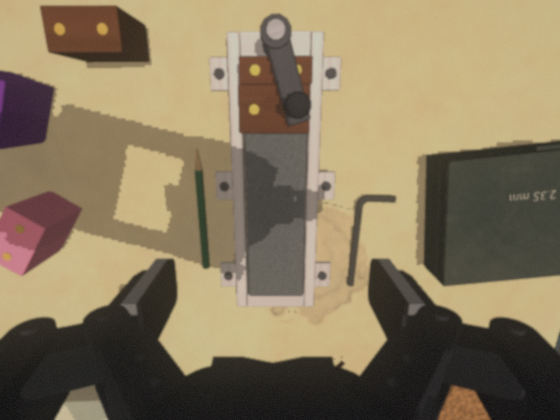

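The knob is now at (297,104) and the post at (275,29): the arm is mostly round but not fully closed. I'll push the knob to the stop with closed fingers from the +x side.

```bash
python3 - <<'E'
from h import *
d=np.load("w4.npz");c=bot.get_calibration("wrist")
K=ray([[297,102]],c,d["T"],.093)[0];print("knob",K)
Q=q(-.007+np.pi/2); bot.close(20)
x=K[0]+.055; y=-.004
bot.move_pose([x,y,.15],Q); print(bot.movel([x,y,.08],f_stop=6))
print("push",bot.movel([.57,y,.08],rate=.04,f_stop=6),bot.read_tool_pos(),bot.read_wrist_force())
p=bot.read_tool_pos()
bot.movel([p[0]+.04,y,.08],rate=.08); bot.movel([p[0]+.04,y,.15])
bot.move_pose([.574,-.075,.17],Q)
im,c,T=cam("wrist"); save("w5",im); print(bot.read_clock())
E
```

```text
knob [ 5.87168101e-01 -4.54507182e-05  9.30000000e-02]
False
push True [ 0.59577115 -0.00490669  0.08066889] [ 2.19604054 -0.19351036 -0.68062181]
29.5417
```

View pics/w5.png

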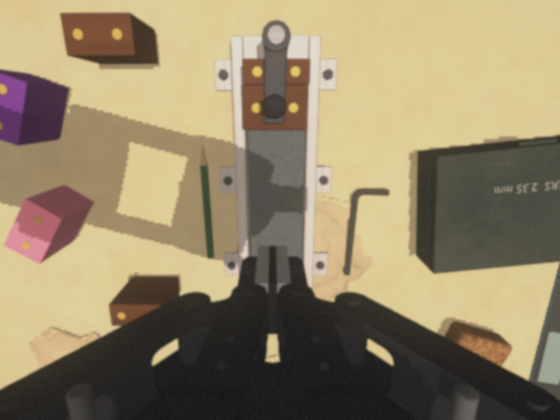

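The keeper lies straight over both blocks (post at (275,37), knob at (273,105)). The stone is in place, the spare blocks are outside the frame, and the gripper is clear.

```bash
python3 -c "
from bench import bot
print(bot.close_job())"
```

```text
the job is handed in; nothing more can be done
None
```

I pushed the 33 mm middle block fully down beside the 18 mm block in the frame, swung the keeper to its stop over both, and handed the job in at about 30 s; the hand-in call gave no verdict.

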